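# Find the empty compartment of the thread caddy

### The arm

A 7-joint arm with a two-finger parallel gripper is mounted at the origin on the work surface; the furniture and walls round the work are solid. World frame = base frame: x ahead of the robot, y to its left, z up, the work surface at z = 0. Lengths are in m, angles in degrees, forces in N, time in s.
With the tool pointing down it reaches from about 0.4 to 0.85 m from the base axis. Payload 4.5 kg.
Tool frame: the origin (TCP) lies midway between the tips of the shut fingers; the grasp point (between the pads) lies 19 mm behind it; z points along the fingers, y is the direction in which the jaws open and shut (so a half turn about z gives the same grasp; the last joint's range is limited). The gripper opens to 85 mm and grips with 20 to 120 N. Pads are 22 mm wide; open, the fingers measure 114 mm over their backs; the gripper's body (76 mm by 85 mm) begins 54 mm behind the grasp point. The pads swing forward as they close: fully open they stand 13 mm farther back than shut.
Start: joints at [67.769, 39.483, -11.15, 89.685, 9.013, 51.709, -12.324], TCP at [0.256, -0.57, 0.192] pointing down, gripper open.
Joint ranges: [-172.22, 172.22], [-26.19, 119.32], [-84.43, 86.54], [7.71, 146.69], [-57.33, 237.33], [2.42, 119.75], [-152.13, 152.13]. Speed limits (degrees/s): [147.25, 147.25, 180, 180, 180, 180, 180].

### API

Orientations are given as [roll, pitch, yaw] about the fixed x, y, z axes, in that order (R = Rz(yaw) Ry(pitch) Rx(roll)).
In Python, from plant import r gives the robot as it stands.
- The arm moves only by the shell command python3 -m inch 'ROWS' [OPENING] [FORCE]. ROWS is JSON, a list of rows, each a list of 4 numbers: the shift along the world's x, y, z in cm, then the turn about the world's z in degrees. In form: [[x, y, z, twist], ...]. A call has 1 to 20 rows; each row shifts and turns the pose as measured when the row begins; what a row does not reach is not made up. A row lasts 1/8 s, in which the tool goes at most 62.5 mm and 10.7 degrees, less where a joint would pass 70% of its speed; a pose out of reach is approached as far as the arm can. A call with a gripper value outside its range is refused whole. OPENING is the finger opening in cm, from 0 to 8.54, set as the call begins (- or left out, the last holds). The fingers move at their own pace and stop on an object; FORCE is the grip in N (left out, the last holds). Time passes only in rows, so rows that do not move let the fingers close. It gives the time, the measured TCP pose, the force and the opening at its end, in the units of the state.
- r.sense(): the state, without advancing time (a new reading comes with each control period).
- r.camera(name): name is "scene" or "top"; returns a dict with "color" (420x560x3 uint8, red, green, blue), "intrinsics" (3x3 intrinsics, pixels), "eye" and "rotation" of the camera in the world. Camera axes: x right, y up, looking along -z (the intrinsics and any distortion apply to the point x, -y, -z); pixel columns grow to the right and rows downward; lengths in m; the calibration is good to about 2 mm. A picture is of the moment at which its call begins. There is no depth.
- r.close_job(): hands the job in, once; it reports no verdict.
The state is a dict: "time_s": time; "q": joint angles; "joint_velocities": joint speeds; "joint_torque": joint torques, N m; "ee_pos": TCP position; "eef_rot": TCP orientation; "ft_force": force on the tool from outside, world axes, zero at the start; "wrist_torque": the same for the moment, N m; "finger_gap": finger opening in m.
Only numpy, scipy, OpenCV 4.12 (cv2) and the standard library are available. Lean on these libraries where they do the work, as an engineer would, in place of code of your own. Each camera call takes 0.05 s, during which the arm holds its last target.

### The job

Three compartments of the wooden thread caddy hold a spool and one is empty. With the closed fingertips press the brass marks of the panels lightly to find the one panel that gives and rocks, then push that panel all the way down to its stop and leave it open. Take hold of nothing, and leave the bottle, tape, tray and wax where they are.

Things in the scene. Friction and masses are not known exactly. Their poses are not given: they have to be found in the camera images.
- caddy: Dark wooden thread caddy, fixed: 94 mm (x) by 278 mm (y), 64.5 mm high, walls 6 mm. Origin: centre of its underside, on the desk; x away from the robot, y along the row to the robot's left, z up. Its top is four identical pale panels, 68 mm apart, flush with the rim, each over a compartment 82 x 62 mm, 53.5 mm deep below the panel. One panel, a different one each time, is free; it cannot be seen which.
- panel0 (a joint): tilt of the leftmost panel: 0 shut, 0.85 rad fully open (stop). It is 80 (x) x 60 (y) x 6 mm, on a pin along y 26 mm from its robot-side edge. Pressed on the larger far part it tips down into the compartment, the robot-side edge rises; never the other way. A free panel gives at about 2 N on its mark and stays where left; over a spool it sinks 1 to 2 mm at most, however hard pressed.
- panel0_mark (a point): centre of the round brass mark (18 mm) on the top face of the leftmost panel (seen from the robot): 35 mm beyond the pin, midway in y, 64.5 mm above the desk when shut; moves with the panel. Closed fingertips going straight down there take a free panel to its stop 30 to 45 mm below the rim.
- panel1 (a joint): tilt of the second from the left panel: 0 shut, 0.85 rad fully open (stop). It is 80 (x) x 60 (y) x 6 mm, on a pin along y 26 mm from its robot-side edge. Pressed on the larger far part it tips down into the compartment, the robot-side edge rises; never the other way. A free panel gives at about 2 N on its mark and stays where left; over a spool it sinks 1 to 2 mm at most, however hard pressed.
- panel1_mark (a point): centre of the round brass mark (18 mm) on the top face of the second from the left panel (seen from the robot): 35 mm beyond the pin, midway in y, 64.5 mm above the desk when shut; moves with the panel. Closed fingertips going straight down there take a free panel to its stop 30 to 45 mm below the rim.
- panel2 (a joint): tilt of the third from the left panel: 0 shut, 0.85 rad fully open (stop). It is 80 (x) x 60 (y) x 6 mm, on a pin along y 26 mm from its robot-side edge. Pressed on the larger far part it tips down into the compartment, the robot-side edge rises; never the other way. A free panel gives at about 2 N on its mark and stays where left; over a spool it sinks 1 to 2 mm at most, however hard pressed.
- panel2_mark (a point): centre of the round brass mark (18 mm) on the top face of the third from the left panel (seen from the robot): 35 mm beyond the pin, midway in y, 64.5 mm above the desk when shut; moves with the panel. Closed fingertips going straight down there take a free panel to its stop 30 to 45 mm below the rim.
- panel3 (a joint): tilt of the rightmost panel: 0 shut, 0.85 rad fully open (stop). It is 80 (x) x 60 (y) x 6 mm, on a pin along y 26 mm from its robot-side edge. Pressed on the larger far part it tips down into the compartment, the robot-side edge rises; never the other way. A free panel gives at about 2 N on its mark and stays where left; over a spool it sinks 1 to 2 mm at most, however hard pressed.
- panel3_mark (a point): centre of the round brass mark (18 mm) on the top face of the rightmost panel (seen from the robot): 35 mm beyond the pin, midway in y, 64.5 mm above the desk when shut; moves with the panel. Closed fingertips going straight down there take a free panel to its stop 30 to 45 mm below the rim.
- bottle_mid (a point): middle of a white glue bottle with a blue nozzle, 48 mm across and 141 mm tall, standing loose; a bystander
- tape_mid (a point): middle of a loose roll of pale tape lying flat, 90 mm across, 18 mm high; a bystander
- tray_mid (a point): middle of a small tin tray of snaps, 60 x 85 x 16 mm, loose; a bystander
- wax_mid (a point): middle of a loose yellow block of wax, 35 x 55 x 18 mm; a bystander

How it is judged:
By the outcome, as a careful person would: the job done as asked, in the order asked, and still so for the second after the job is handed in, with the robot touching nothing.
It also fails if it takes over 48 s, if anything falls off the work surface, if the arm or the gripper's body presses on something with over 40 N, if the wrist force passes 120 N, or if a joint passes its speed limit or range.

## Working session

There is one attempt and no reset: what is moved stays moved. The work goes in short steps, Python scripts to look and compute and a shell command to move; the robot and the scene stay as the last step left them, time stands still between calls to the robot, and variables do not carry over. Pictures are saved under pics/ and viewed, and the job is handed in when it is done.

```bash
mkdir -p pics; python3 - <<'E'
from plant import r
import cv2
for n in ("scene","top"):
    c=r.camera(n); cv2.imwrite(f"pics/{n}0.png",c["color"][:,:,::-1]); print(n,c["intrinsics"],c["eye"],c["rotation"],c.keys())
s=r.sense(); print(s)
E
```

```text
scene [[380.16016414   0.         279.61383222]
 [  0.         380.16016414 207.19045919]
 [  0.           0.           1.        ]] [0.00749329 0.30148501 0.74034415] [  39.36251673    0.56810346 -117.66634394] dict_keys(['color', 'intrinsics', 'eye', 'rotation'])
top [[389.80539229   0.         273.01640795]
 [  0.         389.80539229 208.35401146]
 [  0.           0.           1.        ]] [0.25454754 0.07672092 1.14537593] [ 12.22328113   0.34635801 -98.69934131] dict_keys(['color', 'intrinsics', 'eye', 'rotation'])
{'time_s': 0.1, 'q': array([ 67.77037531,  39.52868346, -11.14622648,  89.73792068,
         9.01200553,  51.71098186, -12.3257282 ]), 'joint_velocities': array([-0.00109749, -0.01329997,  0.01151358, -0.2547669 , -0.01376154,
       -0.02667798, -0.02039205]), 'joint_torque': array([-3.85949970e-03, -5.40597725e+01, -1.27173398e+00, -1.58986276e+01,
        9.40985454e-03,  4.32360743e-03,  1.91796471e-05]), 'ee_pos': array([ 0.25556634, -0.56964991,  0.19126606]), 'eef_rot': array([-1.79904436e+02,  5.99768515e-03,  2.41694908e+01]), 'ft_force': array([-0.55749511, -0.46604739,  0.20658196]), 'wrist_torque': array([-0.04251775, -0.04604086,  0.04385338]), 'finger_gap': 0.08558970163130099}
```

View pics/scene0.png

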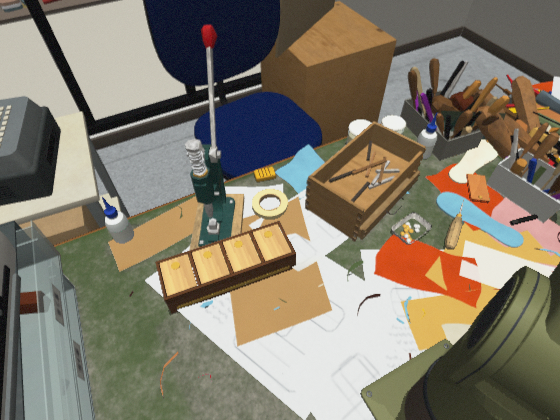

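View pics/top0.png

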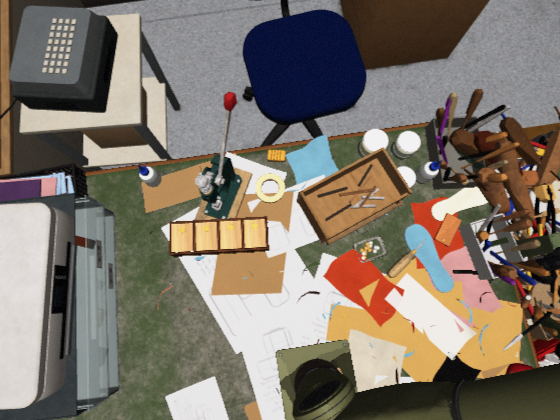

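The scene view shows the caddy around (228,265) with a green press just beyond it. In the top view it is at about (218,237), with the tape at (270,187) and the bottle at (148,175). I'll zoom in and measure the corners.

```bash
cat > h.py <<'E'
import numpy as np, cv2
from scipy.spatial.transform import Rotation as R
def ray(c,u,v):
    K=c["intrinsics"]; d=np.array([(u-K[0,2])/K[0,0],-(v-K[1,2])/K[1,1],-1.])
    return R.from_euler("xyz",c["rotation"],degrees=True).as_matrix()@d
def onz(c,u,v,z):
    d=ray(c,u,v); e=np.array(c["eye"]); return e+d*(z-e[2])/d[2]
def proj(c,P):
    K=c["intrinsics"]; p=R.from_euler("xyz",c["rotation"],degrees=True).as_matrix().T@(np.array(P)-c["eye"])
    return np.array([K[0,2]+K[0,0]*p[0]/-p[2],K[1,2]-K[1,1]*p[1]/-p[2]])
E
python3 - <<'E'
from plant import r
from h import *
for n,(a,b,x,y) in (("scene",(145,210,160,110)),("top",(155,150,140,115))):
    c=r.camera(n); im=c["color"][:,:,::-1]
    cv2.imwrite(f"pics/{n}1.png",cv2.resize(im[b:b+y,a:a+x],None,fx=5,fy=5,interpolation=cv2.INTER_CUBIC))
    hsv=cv2.cvtColor(c["color"],cv2.COLOR_RGB2HSV)
    np.save(f"{n}.npy",c["color"])
    box=(hsv[...,0]>8)&(hsv[...,0]<28)&(hsv[...,2]>150)&(hsv[...,1]>60)
    sub=np.zeros_like(box); sub[b:b+y,a:a+x]=box[b:b+y,a:a+x]
    k,l,s,ce=cv2.connectedComponentsWithStats(sub.astype(np.uint8),connectivity=4)
    for i in range(1,k):
        if s[i,4]>100: print(n,s[i],ce[i],onz(c,*ce[i],.0645))
E
```

```text
scene [ 145  210   58   50 1917] [171.61971831 230.03025561] [0.55609936 0.28960588 0.0645    ]
scene [231 210  12  27 219] [236.36986301 222.31506849] [0.5084836  0.15528942 0.0645    ]
scene [254 210  31   7 147] [269.13605442 212.21768707] [0.49978498 0.07788445 0.0645    ]
scene [260 210  45  28 608] [290.08388158 222.15460526] [0.45248022 0.04943531 0.0645    ]
scene [242 214  17  19 169] [248.21893491 222.5147929 ] [0.4955184  0.13218697 0.0645    ]
scene [253 224  38  37 879] [271.32423208 241.86803185] [0.42500206 0.11019801 0.0645    ]
scene [223 233  38  39 937] [241.113127   252.24866596] [0.43143795 0.1780102  0.0645    ]
scene [192 243  38  41 985] [209.87614213 263.09441624] [0.43758214 0.24549455 0.0645    ]
scene [ 160  254   37   42 1045] [177.27464115 274.35023923] [0.44387819 0.31306347 0.0645    ]
scene [ 230  268   75   52 2995] [271.55859766 298.08814691] [0.30872713 0.16861564 0.0645    ]
top [267 150  19  11 185] [276.05945946 154.72972973] [0.64424382 0.01470138 0.0645    ]
top [ 155  161   57   49 1416] [178.41172316 186.44562147] [0.59225441 0.30696814 0.0645    ]
top [228 168  24  51 392] [239.49744898 191.25510204] [0.55121925 0.13512219 0.0645    ]
top [ 237  174   56   58 1389] [269.44564435 204.33117351] [0.50011933 0.05602889 0.0645    ]
top [195 200  21  20 152] [202.46710526 212.375     ] [0.50597417 0.2471327  0.0645    ]
top [243 219  23  29 608] [254.39309211 233.03453947] [0.42506684 0.10998661 0.0645    ]
top [219 220  23  29 611] [230.20621931 234.39116203] [0.43157531 0.17745079 0.0645    ]
top [195 222  23  29 613] [205.99347471 235.92169657] [0.43760266 0.24499384 0.0645    ]
top [171 223  22  29 616] [181.5        237.13636364] [0.44462997 0.31316097 0.0645    ]
top [216 252  70  13 767] [250.1642764  258.81355932] [0.35572304 0.13167606 0.0645    ]
```

```bash
sleep 0
```

```text
(no output)
```

View pics/scene1.png

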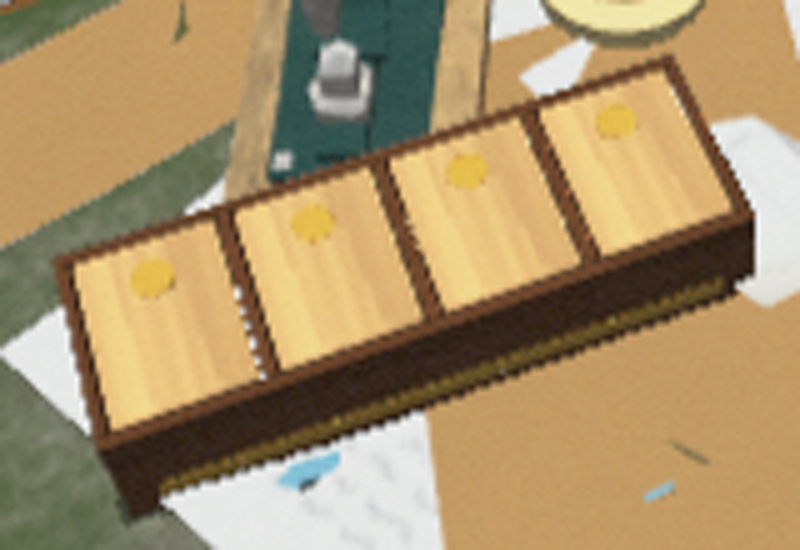

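View pics/top1.png

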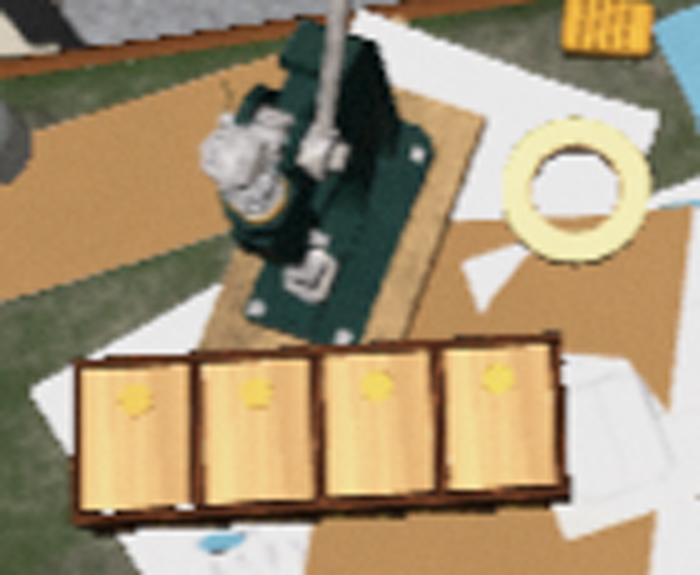

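```bash
python3 - <<'E'
from plant import r
from h import *
from scipy.optimize import least_squares
S=r.camera("scene");T=r.camera("top")
M=np.array([[.465,.311],[.4585,.2432],[.4524,.1757],[.446,.108]])
for m in M: print(m,proj(T,[*m,.0645]),proj(S,[*m,.0645]), "r",np.hypot(*m))
for n,c in (("T",T),("S",S)):
    hsv=cv2.cvtColor(c["color"],cv2.COLOR_RGB2HSV)
    for m in M:
        u,v=proj(c,[*m,.0645]).round().astype(int); w=hsv[v-5:v+6,u-5:u+6]
        mk=(w[...,1].astype(float)-np.percentile(w[...,1],40)).clip(15)-15
        yy,xx=np.mgrid[v-5:v+6,u-5:u+6]; p=((mk*xx).sum()/mk.sum(),(mk*yy).sum()/mk.sum()); print(n,np.round(p,1),onz(c,*p,.0645)[:2].round(4))
def tri(a,b):
    da,db=ray(S,*a),ray(T,*b); A=np.c_[da,-db]; t=np.linalg.lstsq(A,np.array(T["eye"])-S["eye"],rcond=None)[0]
    p=S["eye"]+da*t[0];q=T["eye"]+db*t[1]; return ((p+q)/2).round(3),np.linalg.norm(p-q).round(3)
print("ball",tri((209,36),(230,101)))
print("headtop",tri((194,146),(201,180)))
print("headfront/ringlow",tri((203,172),(207,194)))
print("rod low",tri((213,155),(219,180)))
print("anvil",tri((213,226),(217,204)))
print("bottle",tri((106,205),(147,172)), "boxcorner",tri((370,230),(330,240)))
print("base",proj(T,[0,0,0]),proj(T,[.256,-.57,.19]),proj(S,[.256,-.57,.19]),proj(T,[0,0,.4]))
for m in (.0,.1,.2): print("pressfoot", onz(T,247/5+155-0,300/5+150,m))
E
```

```text
[0.465 0.311] [181.52621758 229.89989813] [175.02534809 265.86776245] r 0.5594157666709082
[0.4585 0.2432] [205.77123521 228.52834935] [207.29621333 254.98832501] r 0.5190072157494537
[0.4524 0.1757] [229.87407575 227.03493876] [238.10099204 244.45104334] r 0.48532077021285625
[0.446 0.108] [254.04103318 225.63623136] [267.85873688 234.38543854] r 0.4588899650242964
T [181.7 229.5] [0.4661 0.3104]
T [206.  228.3] [0.459  0.2426]
T [230.2 226.6] [0.4535 0.1747]
T [254.1 225.3] [0.4469 0.1077]
S [175.1 265.1] [0.4668 0.3104]
S [207.2 254.2] [0.4605 0.2427]
S [238.1 243.7] [0.4543 0.175 ]
S [267.7 233.7] [0.4477 0.1075]
ball (array([0.646, 0.11 , 0.417]), np.float64(0.0))
headtop (array([0.527, 0.205, 0.295]), np.float64(0.002))
headfront/ringlow (array([0.506, 0.203, 0.248]), np.float64(0.0))
rod low (array([0.535, 0.17 , 0.252]), np.float64(0.002))
anvil (array([0.525, 0.204, 0.062]), np.float64(0.001))
bottle (array([0.63 , 0.385, 0.126]), np.float64(0.019)) boxcorner (array([ 0.371, -0.105,  0.037]), np.float64(0.015))
base [317.27897363 382.44156548] [537.34066439 251.17000454] [587.71938211 142.89435837] [341.44652621 434.20672387]
pressfoot [0.5273404  0.25072457 0.        ]
pressfoot [0.50352351 0.23553273 0.1       ]
pressfoot [0.47970663 0.2203409  0.2       ]
```

```bash
python3 - <<'E'
from plant import r
from h import *
c=r.camera("top"); im=c["color"][:,:,::-1]
cv2.imwrite("pics/t2.png",cv2.resize(im[110:410,290:560],None,fx=2,fy=2,interpolation=cv2.INTER_CUBIC))
E
```

```text
(no output)
```

View pics/t2.png

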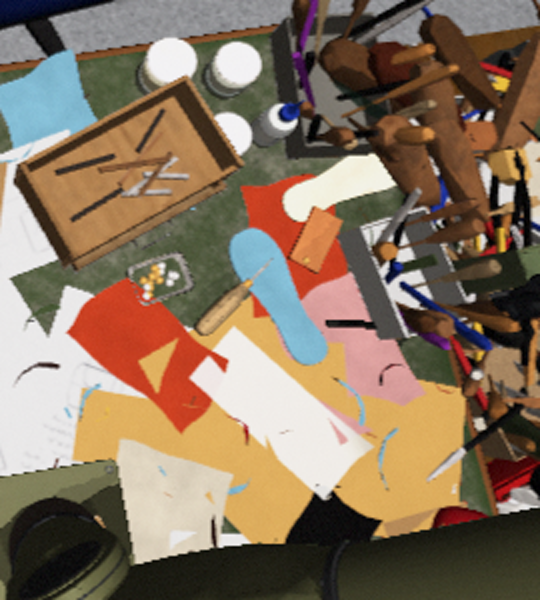

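The gripper is at about (500,280) in the crop, next to the tool rack. I'll raise it straight up and close the fingers.

```bash
python3 -m inch '[[0,0,4,0],[0,0,5,0],[0,0,5,0]]' 0 20
```

```text
time_s: 0.72
ee_pos: [0.2538, -0.5666, 0.3305]
eef_rot: [-179.3, 0.0, 24.2]
ft_force: [-0.3, -1.4, 0.4]
finger_gap: 0.0325
```

```bash
python3 -m inch '[[3.3,4.5,0,0],[3.3,4.5,0,0],[3.3,4.5,0,0],[3.3,4.5,0,0],[3.3,4.5,0,0],[3.3,4.5,0,0]]'; python3 -m inch '[[0,5.5,0,-4],[0,5.5,0,-4],[0,5.5,0,-4],[0,5.5,0,-4],[0,5.5,0,-4]]'
```

```text
time_s: 1.48
ee_pos: [0.454, -0.2957, 0.3361]
eef_rot: [179.8, 0.0, 23.5]
ft_force: [0.9, 0.1, -1.1]
finger_gap: -0.0
time_s: 2.1
ee_pos: [0.4564, -0.0109, 0.3363]
eef_rot: [179.8, -0.2, 3.0]
ft_force: [0.9, 0.6, -0.1]
finger_gap: -0.0001
```

```bash
python3 -m inch '[[-0.5,6,0,0],[-0.5,5.8,-3,0],[0,0,-6,0],[0,0,-6,0],[0,0,-6,0],[0,0,0,0]]'; python3 - <<'E'
from plant import r
import cv2
for n in ("scene","top"):
    c=r.camera(n); cv2.imwrite(f"pics/{n}3.png",c["color"][100:340,80:380,::-1].repeat(2,0).repeat(2,1))
print(r.sense()["ee_pos"],r.sense()["ft_force"])
E
```

```text
time_s: 2.85
ee_pos: [0.448, 0.1152, 0.1261]
eef_rot: [-179.8, -0.9, 3.6]
ft_force: [-0.3, -1.2, 1.3]
finger_gap: 0.0003
[0.45200029 0.11649717 0.13021551] [-0.04836062 -0.27133664  0.48064679]
```

View pics/scene3.png

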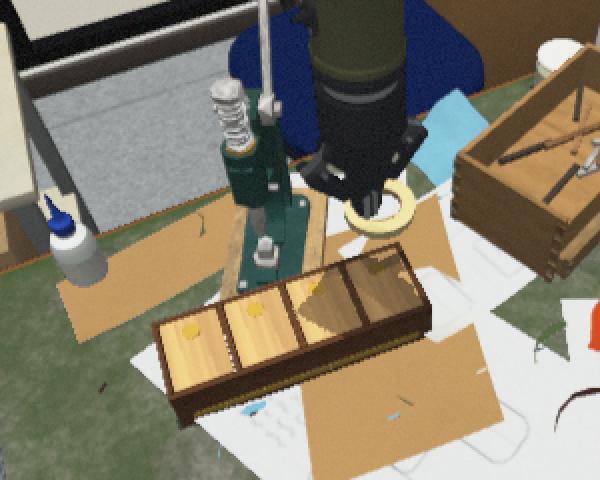

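View pics/top3.png

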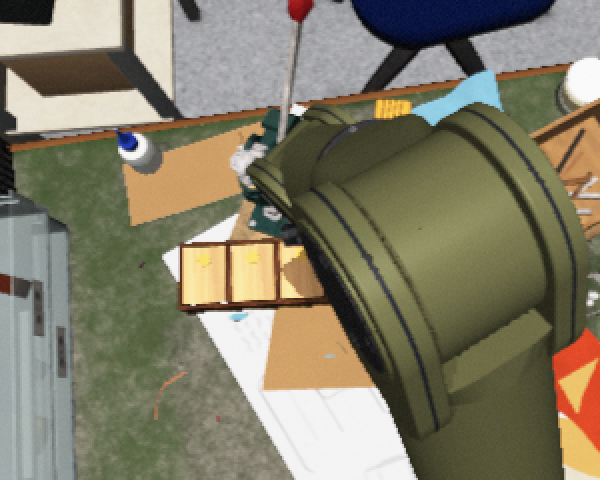

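The views show the fingertips over the rightmost panel, clear of the press. Next I'll correct the position and approach.

```bash
python3 -m inch '[[-0.5,-0.9,-2,0],[0,0,-2,0],[0,0,0,0]]'; python3 -c "
from plant import r
s=r.sense();print(s['ee_pos'],s['ft_force'])"
```

```text
time_s: 3.32
ee_pos: [0.4551, 0.1092, 0.0984]
eef_rot: [-179.4, -2.6, 3.4]
ft_force: [-0.8, 0.0, 0.5]
finger_gap: 0.0
[0.45509196 0.10915511 0.09841931] [-0.77249332  0.00835098  0.49417351]
```

```bash
python3 -m inch '[[-0.4,-0.1,-1,0],[-0.4,0,-0.5,0],[0,0,0,0]]'; python3 -c "
from plant import r
s=r.sense();print(s['ee_pos'],s['ft_force'],s['q'].round(1),s['eef_rot'])"
```

```text
time_s: 3.7
ee_pos: [0.4497, 0.1089, 0.0867]
eef_rot: [-179.3, -3.0, 3.3]
ft_force: [0.1, 0.4, 0.9]
finger_gap: -0.0
[0.44970043 0.1088779  0.08665564] [0.12127918 0.36936231 0.89866217] [ -14.9   38.    -7.2  126.1   19.6   13.8 -126. ] [-179.25967954   -3.01657243    3.32731642]
```

```bash
python3 -m inch '[[-0.2,-0.1,-0.8,0],[0,0,-0.5,0],[0,0,0,0]]';python3 -m inch '[[0,0,-0.4,0],[0,0,-0.4,0]]';python3 -m inch '[[0,0,-0.4,0],[0,0,-0.4,0]]'; python3 -c "
from plant import r
s=r.sense();print(s['ee_pos'],s['ft_force'],s['eef_rot'])"
```

```text
time_s: 4.08
ee_pos: [0.4477, 0.108, 0.0729]
eef_rot: [-179.3, -3.0, 3.3]
ft_force: [-0.5, -0.6, 0.0]
finger_gap: -0.0003
time_s: 4.32
ee_pos: [0.448, 0.1081, 0.0645]
eef_rot: [-179.2, -3.1, 3.3]
ft_force: [-0.4, -1.0, 0.1]
finger_gap: 0.0002
time_s: 4.58
ee_pos: [0.4481, 0.1082, 0.0559]
eef_rot: [-179.2, -3.1, 3.3]
ft_force: [-0.3, -0.1, 0.0]
finger_gap: 0.0003
[0.4480866  0.10815121 0.05589139] [-3.19516621e-01 -1.29756478e-01  3.16626039e-04] [-179.24072901   -3.05862532    3.34060833]
```

```bash
python3 - <<'E'
from plant import r
from h import *
c=r.camera("scene"); cv2.imwrite("pics/s4.png",cv2.resize(c["color"][180:320,145:345,::-1],None,fx=4,fy=4,interpolation=cv2.INTER_CUBIC))
print(r.sense()["ee_pos"],r.sense()["ft_force"], proj(c,r.sense()["ee_pos"]))
E
```

```text
[0.44783725 0.10808401 0.05548627] [-1.25091649  0.53219468 -1.52549257] [267.58925251 236.17374067]
```

View pics/s4.png

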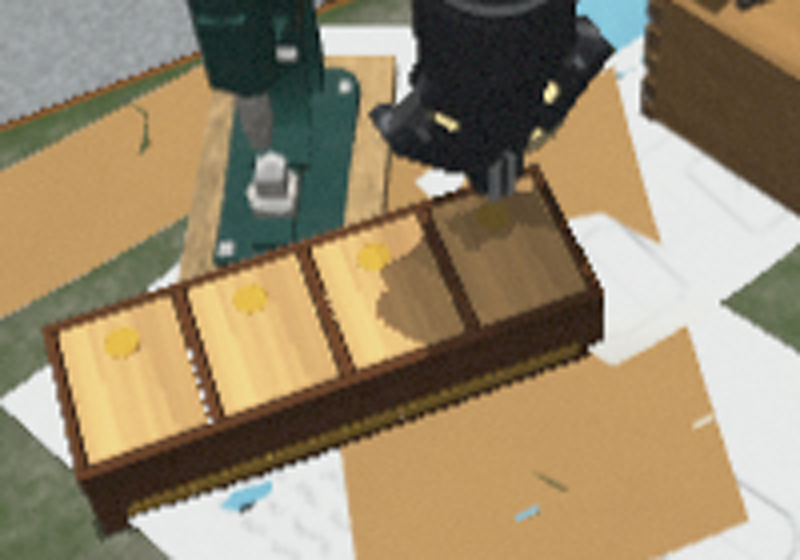

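```bash
python3 - <<'E'
from plant import r
from h import *
c=r.camera("scene"); 
cv2.imwrite("pics/s5.png",cv2.resize(c["color"][205:250,240:300,::-1],None,fx=12,fy=12,interpolation=cv2.INTER_CUBIC))
print(proj(c,[.452,.1165,.1302]))
for z in (.055,.065,.075,.085): print(z,proj(c,[.448,.108,z]),proj(c,[.458,.108,z]))
E
```

```text
[261.73344769 215.2387429 ]
0.055 [267.5980091  236.23263023] [265.57799162 232.95207887]
0.065 [267.44006147 233.58814526] [265.40235604 230.29508394]
0.075 [267.27913208 230.89373741] [265.22342751 227.58827376]
0.085 [267.1151357  228.14797954] [265.04111256 224.83023412]
```

View pics/s5.png

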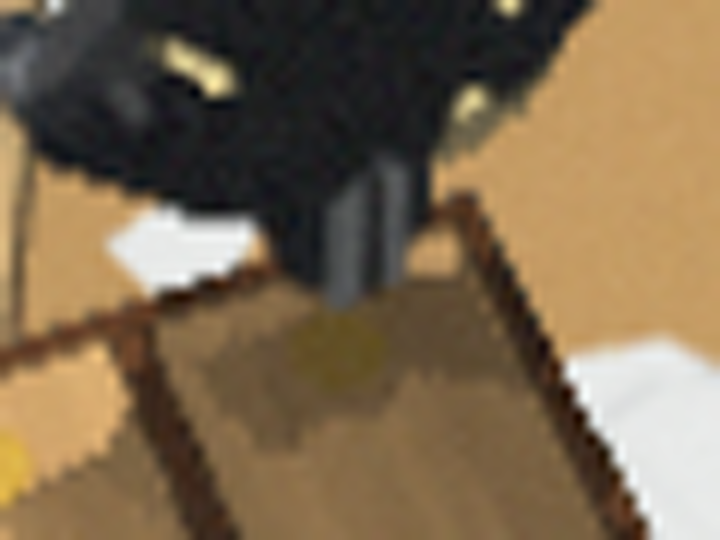

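The view shows the fingertips at about (270,229), still above the panel and slightly beyond the mark at (268,234). The reading seems to sit below the true tip. I'll creep down until the force shows contact.

```bash
python3 -m inch '[[0,0,-0.3,0],[0,0,-0.3,0]]';python3 -c "
from plant import r
s=r.sense();print(s['ee_pos'],s['ft_force'],s['q'].round(1),s['joint_torque'].round(2))"
```

```text
time_s: 4.92
ee_pos: [0.448, 0.1081, 0.0496]
eef_rot: [-179.2, -3.0, 3.3]
ft_force: [-0.8, 0.6, 0.0]
finger_gap: 0.0002
[0.44800721 0.10809936 0.04959386] [-0.78426281  0.59359281  0.02318655] [ -17.2   42.5   -3.6  127.8   21.     7.1 -127.2] [ 1.300e-01 -4.446e+01  6.100e-01 -3.720e+00 -0.000e+00 -1.300e-01
  1.000e-02]
```

```bash
python3 - <<'E'
from plant import r
from h import *
c=r.camera("scene"); 
cv2.imwrite("pics/s6.png",cv2.resize(c["color"][205:260,230:300,::-1],None,fx=10,fy=10,interpolation=cv2.INTER_CUBIC))
E
```

```text
(no output)
```

View pics/s6.png

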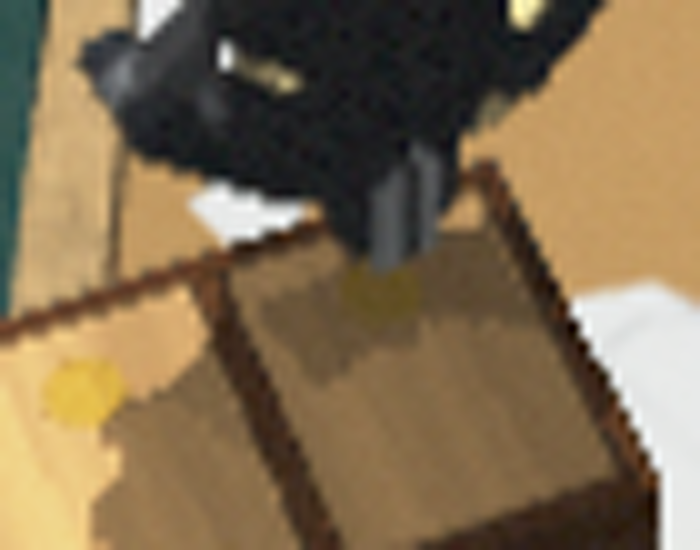

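```bash
python3 -m inch '[[0,0,-0.4,0],[0,0,-0.4,0]]';python3 -m inch '[[0,0,-0.3,0]]';python3 -m inch '[[0,0,-0.3,0]]';python3 -c "
from plant import r
s=r.sense();print(s['ee_pos'],s['ft_force'],s['q'].round(1),s['joint_torque'].round(2))"
```

```text
time_s: 5.22
ee_pos: [0.448, 0.1082, 0.041]
eef_rot: [-179.2, -3.0, 3.3]
ft_force: [0.4, -0.2, 0.3]
finger_gap: -0.0
time_s: 5.35
ee_pos: [0.448, 0.1082, 0.0377]
eef_rot: [-179.2, -3.0, 3.3]
ft_force: [-0.3, 0.0, 0.7]
finger_gap: 0.0002
time_s: 5.48
ee_pos: [0.448, 0.1082, 0.0344]
eef_rot: [-179.2, -3.0, 3.3]
ft_force: [-0.6, 0.3, 1.2]
finger_gap: -0.0001
[0.44799383 0.10816048 0.03442184] [-0.58449467  0.26126689  1.24019143] [ -18.    44.4   -2.2  128.2   21.6    4.5 -127.7] [ 1.200e-01 -4.509e+01  9.100e-01 -2.860e+00 -2.000e-02 -1.300e-01
  2.000e-02]
```

```bash
python3 - <<'E'
from plant import r
from h import *
c=r.camera("scene"); 
cv2.imwrite("pics/s7.png",cv2.resize(c["color"][205:260,230:300,::-1],None,fx=10,fy=10,interpolation=cv2.INTER_CUBIC))
E
```

```text
(no output)
```

View pics/s7.png

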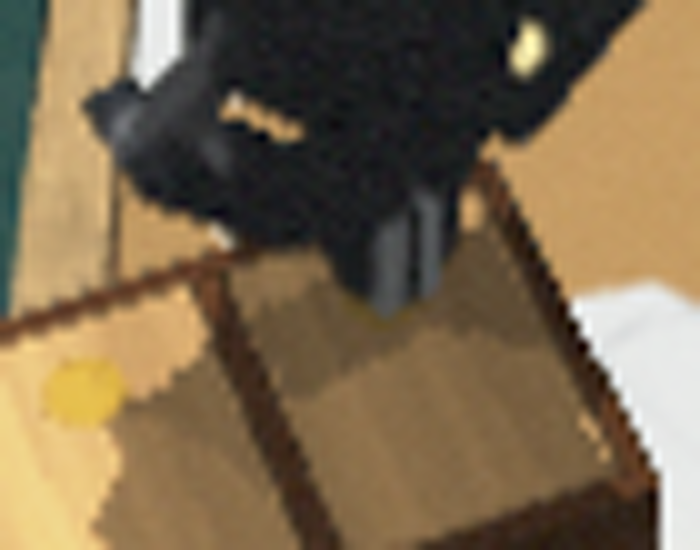

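```bash
python3 -m inch '[[0,0,-0.3,0]]';python3 -m inch '[[0,0,-0.3,0]]';python3 -c "
from plant import r
s=r.sense();print(s['ee_pos'],s['ft_force'],s['q'].round(1),s['joint_torque'].round(2))"
```

```text
time_s: 5.65
ee_pos: [0.4479, 0.1082, 0.031]
eef_rot: [-179.2, -3.0, 3.3]
ft_force: [-0.3, 0.1, -0.4]
finger_gap: -0.0001
time_s: 5.78
ee_pos: [0.4479, 0.1082, 0.0279]
eef_rot: [-179.2, -3.0, 3.3]
ft_force: [0.4, -0.4, 0.0]
finger_gap: 0.0003
[0.44792598 0.10819773 0.02785605] [ 0.42349174 -0.36611113  0.01022432] [ -18.4   45.3   -1.7  128.4   22.1    3.5 -128.2] [ 1.100e-01 -4.536e+01  1.030e+00 -2.500e+00 -4.000e-02 -1.300e-01
  5.000e-02]
```

```bash
python3 -m inch '[[0,0,-0.3,0]]';python3 - <<'E'
from plant import r
from h import *
c=r.camera("scene"); 
cv2.imwrite("pics/s8.png",cv2.resize(c["color"][205:260,230:300,::-1],None,fx=10,fy=10,interpolation=cv2.INTER_CUBIC))
c=r.camera("top"); 
cv2.imwrite("pics/t8.png",cv2.resize(c["color"][150:290,130:330,::-1],None,fx=4,fy=4,interpolation=cv2.INTER_CUBIC))
s=r.sense();print(s['ee_pos'],s['ft_force'],s['q'].round(1),s['joint_torque'].round(2))
E
```

```text
time_s: 5.9
ee_pos: [0.4481, 0.1082, 0.0247]
eef_rot: [-179.2, -3.0, 3.3]
ft_force: [-0.3, -0.6, 9.6]
finger_gap: 0.0001
[0.4480745  0.10818757 0.0249236 ] [0.22310139 1.16430955 2.68560606] [ -18.5   45.7   -1.4  128.5   22.7    3.  -128.7] [-2.000e-02 -4.352e+01  1.140e+00 -2.310e+00  4.000e-02 -2.500e-01
 -4.000e-02]
```

View pics/s8.png

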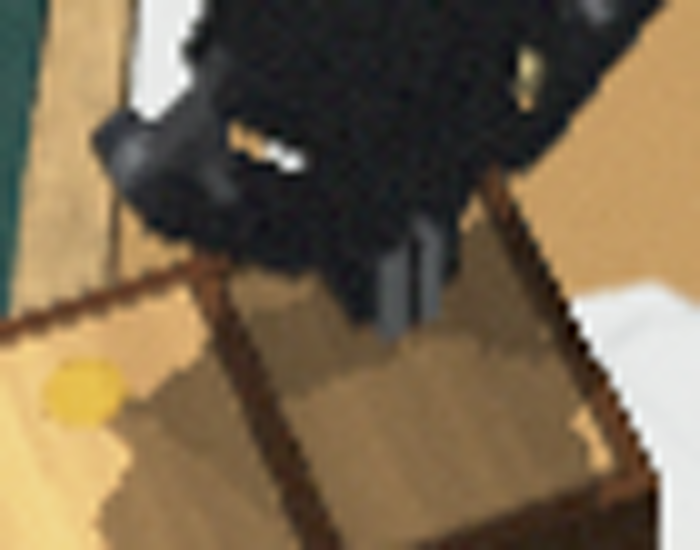

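View pics/t8.png

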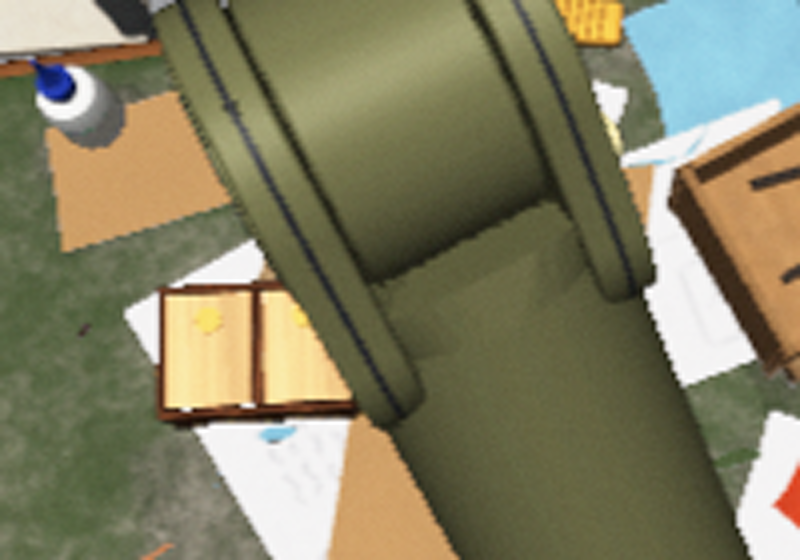

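Contact: 9.6 N at a reported z of 0.025. The reported z is therefore about 39 mm below the true tip. I'll press slightly further to see whether this panel gives.

```bash
python3 -m inch '[[0,0,-0.3,0]]';python3 -m inch '[[0,0,-0.3,0]]';python3 -c "
from plant import r
s=r.sense();print(s['ee_pos'],s['ft_force'],s['q'].round(1),s['eef_rot'])"
```

```text
time_s: 6.12
ee_pos: [0.4483, 0.1082, 0.024]
eef_rot: [-179.2, -3.2, 3.3]
ft_force: [-7.3, -0.2, 64.0]
finger_gap: -0.0001
time_s: 6.25
ee_pos: [0.4484, 0.1082, 0.0241]
eef_rot: [-179.2, -3.4, 3.3]
ft_force: [-7.6, -0.1, 54.8]
finger_gap: -0.0001
[0.44840257 0.10817801 0.02409846] [-7.60468185 -0.14933953 54.83573055] [ -18.2   45.8   -2.   128.8   39.4    2.6 -145.6] [-179.23388252   -3.39809295    3.33178422]
```

Rigid: the panel stopped dead, so the rightmost one sits over a spool. I'll lift gently and go to the next.

```bash
python3 -m inch '[[0,0,0.5,0],[0,0,3,0],[0,0,3,0],[0,0,0,0]]';python3 - <<'E'
from plant import r
from h import *
s=r.sense();print(s['ee_pos'],s['ft_force'],s['q'].round(1),s['eef_rot'])
c=r.camera("scene")
for p in ((269.3,238.3),(273.3,236.5),(271.3,237.4)): print(onz(c,*p,.0645))
E
```

```text
time_s: 6.75
ee_pos: [0.4483, 0.1084, 0.0916]
eef_rot: [-179.2, -3.5, 3.4]
ft_force: [0.3, 0.3, -0.7]
finger_gap: -0.0003
[0.44825998 0.10835291 0.09164399] [ 0.29376766  0.29392404 -0.73194162] [  -9.9   37.6  -15.1  126.3   35.7   16.4 -142.5] [-179.24148941   -3.46536625    3.4235542 ]
[0.43531202 0.10986564 0.0645    ]
[0.43545827 0.10010731 0.0645    ]
[0.43538502 0.10499506 0.0645    ]
```

```bash
python3 - <<'E'
from plant import r
from h import *
c=r.camera("scene"); cv2.imwrite("pics/s9.png",c["color"][60:300,120:420,::-1].repeat(2,0).repeat(2,1))
for z in (.1,.13,.2,.25,.3,.35,.4,.45): print(z,proj(c,[.41,.108,z]).round(),proj(c,[.448,.108,z]).round(), proj(c,[.448,.153,z]).round())
E
```

```text
0.1 [275. 237.] [267. 224.] [247. 232.]
0.13 [275. 228.] [266. 215.] [246. 223.]
0.2 [274. 206.] [265. 192.] [243. 201.]
0.25 [273. 188.] [264. 174.] [241. 183.]
0.3 [273. 167.] [263. 153.] [238. 162.]
0.35 [272. 144.] [261. 130.] [235. 139.]
0.4 [271. 117.] [260. 103.] [232. 112.]
0.45 [270.  87.] [258.  73.] [228.  82.]
```

View pics/s9.png

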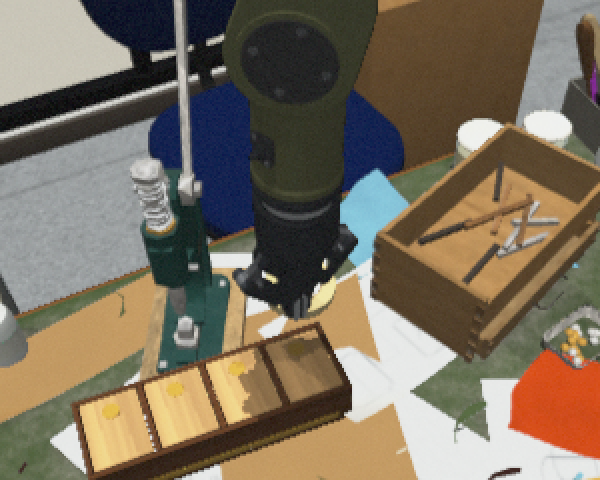

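```bash
python3 -m inch '[[0,2.5,0,2],[0,2.5,0,2],[0.4,1.6,0,2],[0,0,0,0]]';python3 - <<'E'
from plant import r
from h import *
s=r.sense();print(s['ee_pos'],s['ft_force'],s['q'].round(1),s['eef_rot'])
c=r.camera("scene"); cv2.imwrite("pics/s10.png",c["color"][60:300,120:420,::-1].repeat(2,0).repeat(2,1))
E
```

```text
time_s: 7.35
ee_pos: [0.449, 0.1735, 0.0858]
eef_rot: [-179.6, -2.9, 9.6]
ft_force: [0.1, 0.8, -0.3]
finger_gap: 0.0001
[0.44902233 0.17351149 0.08576649] [ 0.09690206  0.7791026  -0.26944932] [ -16.2   39.3  -17.1  122.5   35.2   19.9 -143. ] [-179.56098123   -2.86459319    9.5933766 ]
```

View pics/s10.png

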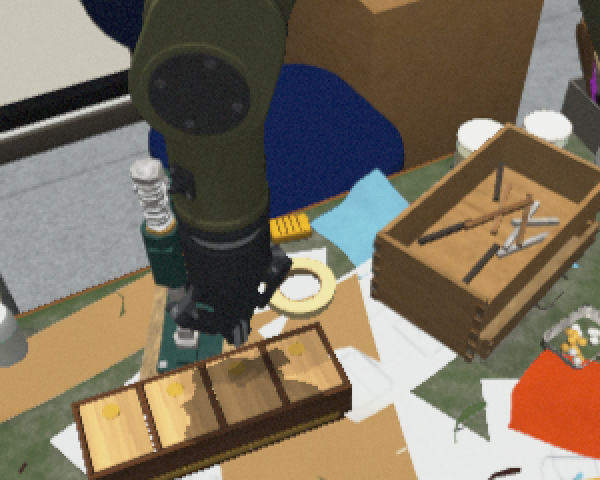

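```bash
python3 - <<'E'
from plant import r
from h import *
c=r.camera("top"); cv2.imwrite("pics/t10.png",c["color"][60:300,120:420,::-1].repeat(2,0).repeat(2,1))
for P in ([.527,.205,.295],[.449,.174,.13],[.449,.174,.3],[.449,.174,.4],[.449,.174,.5]): print(P,(proj(c,P)-[120,60])*2)
c=r.camera("scene");
for P in ([.527,.205,.295],[.449,.174,.13],[.449,.174,.3],[.449,.174,.4],[.449,.174,.5]): print(P,(proj(c,P)-[120,60])*2)
E
```

```text
[0.527, 0.205, 0.295] [162.5578524  240.33273472]
[0.449, 0.174, 0.13] [215.69351993 328.21744318]
[0.449, 0.174, 0.3] [197.40540905 301.81578624]
[0.449, 0.174, 0.4] [182.94565139 280.9409368 ]
[0.449, 0.174, 0.5] [164.26152912 253.96757746]
[0.527, 0.205, 0.295] [146.38038906 172.22592771]
[0.449, 0.174, 0.13] [232.94111785 334.06334749]
[0.449, 0.174, 0.3] [212.79996269 211.58196969]
[0.449, 0.174, 0.4] [196.45054303 112.15870275]
[0.449, 0.174, 0.5] [174.74591479 -19.83038877]
```

View pics/t10.png

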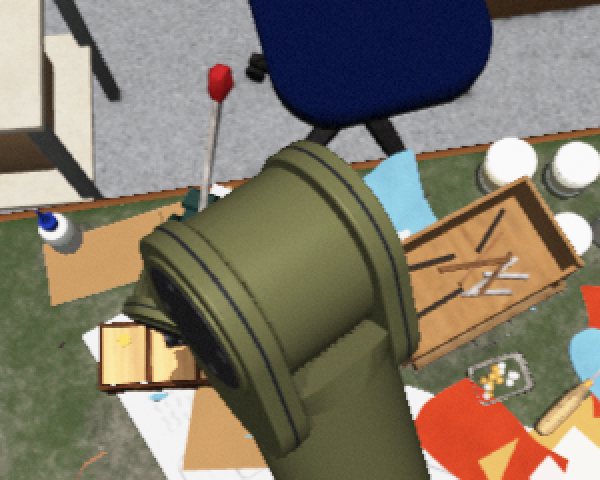

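The scene view shows the tip over panel2 and the arm clear of the press. I'll descend in stages and watch for side forces.

```bash
python3 -m inch '[[0.2,0.1,-1.5,0],[0,0,-1.5,0]]';python3 -m inch '[[0,0,-1,0],[0,0,-0.8,0],[0,0,0,0]]'; python3 -c "
from plant import r
s=r.sense();print(s['ee_pos'],s['ft_force'],s['q'].round(1),s['joint_torque'].round(1))"
```

```text
time_s: 7.75
ee_pos: [0.4514, 0.1695, 0.0561]
eef_rot: [-179.7, -2.9, 9.2]
ft_force: [-0.1, -0.4, 0.1]
finger_gap: -0.0
time_s: 8.12
ee_pos: [0.4509, 0.167, 0.0367]
eef_rot: [-179.9, -2.8, 9.0]
ft_force: [0.4, 0.1, 0.4]
finger_gap: 0.0002
[0.4508877  0.16701906 0.0367302 ] [0.41383254 0.12446053 0.43881419] [ -20.8   44.6   -9.   124.3   39.1   11.2 -146.4] [ -0.1 -45.8  -0.4  -4.2   0.1  -0.2  -0. ]
```

```bash
python3 -m inch '[[0.1,0.9,0,8],[0,0,0,0]]'; python3 -c "
from plant import r
s=r.sense();print(s['ee_pos'],s['ft_force'],s['q'].round(1),s['eef_rot'])"
```

```text
time_s: 8.38
ee_pos: [0.4521, 0.176, 0.0372]
eef_rot: [-179.9, -2.8, 17.1]
ft_force: [0.3, -0.4, -0.1]
finger_gap: 0.0
[0.45213336 0.17595933 0.03718905] [ 0.25806139 -0.43019248 -0.07641714] [ -19.9   44.8  -11.5  123.5   42.2   12.7 -142. ] [-179.87862509   -2.81449827   17.1396856 ]
```

```bash
python3 -m inch '[[0,0,-0.5,0],[0,0,-0.3,0]]';python3 -m inch '[[0,0,-0.15,0]]';python3 -m inch '[[0,0,-0.15,0]]';python3 -m inch '[[0,0,-0.15,0]]'; python3 -c "
from plant import r
s=r.sense();print(s['ee_pos'],s['ft_force'],s['q'].round(1),s['eef_rot'])"
```

```text
time_s: 8.62
ee_pos: [0.4524, 0.1753, 0.0293]
eef_rot: [-179.9, -2.9, 16.9]
ft_force: [0.1, -0.3, 0.2]
finger_gap: 0.0005
time_s: 8.75
ee_pos: [0.4523, 0.175, 0.0275]
eef_rot: [-179.9, -2.8, 16.8]
ft_force: [1.3, 0.7, 0.3]
finger_gap: -0.0002
time_s: 8.88
ee_pos: [0.4522, 0.1748, 0.0258]
eef_rot: [-179.9, -2.8, 16.8]
ft_force: [0.1, -0.1, -0.0]
finger_gap: 0.0002
time_s: 9.0
ee_pos: [0.4523, 0.1748, 0.0244]
eef_rot: [-179.9, -2.8, 16.8]
ft_force: [0.4, -0.4, 3.1]
finger_gap: 0.0
[0.45234131 0.17482912 0.02439187] [ 0.38344694 -0.43308333  3.07776697] [ -21.4   46.2   -8.9  123.9   43.1   10.1 -143.1] [-179.93785861   -2.83974313   16.80760652]
```

```bash
python3 -m inch '[[0,0,-0.12,0]]';python3 -m inch '[[0,0,-0.12,0]]'; python3 -m inch '[[0,0,-0.12,0]]'; python3 -c "
from plant import r
s=r.sense();print(s['ee_pos'],s['ft_force'],s['q'].round(1),s['eef_rot'])"
```

```text
time_s: 9.12
ee_pos: [0.4524, 0.1749, 0.0232]
eef_rot: [-179.9, -2.9, 16.8]
ft_force: [-0.6, 0.3, 2.1]
finger_gap: -0.0003
time_s: 9.25
ee_pos: [0.4525, 0.1749, 0.0221]
eef_rot: [-179.9, -2.9, 16.8]
ft_force: [0.1, -0.3, 2.5]
finger_gap: -0.0001
time_s: 9.38
ee_pos: [0.4524, 0.1749, 0.0209]
eef_rot: [-179.9, -2.9, 16.8]
ft_force: [0.2, -0.2, 3.6]
finger_gap: -0.0001
[0.45243161 0.17485553 0.02088878] [ 0.19652314 -0.20008036  3.57168256] [ -21.9   46.6   -8.2  124.    43.4    9.3 -143.4] [-179.93813042   -2.86734606   16.80049605]
```

The panel is giving at 2 to 3 N. I'll keep going to confirm it sinks more than 2 mm.

```bash
python3 -m inch '[[0,0,-0.15,0],[0,0,-0.15,0]]';python3 -m inch '[[0,0,-0.2,0],[0,0,-0.2,0]]'; python3 - <<'E'
from plant import r
from h import *
s=r.sense();print(s['ee_pos'],s['ft_force'],s['q'].round(1),s['eef_rot'])
c=r.camera("scene"); 
cv2.imwrite("pics/s11.png",cv2.resize(c["color"][190:310,150:310,::-1],None,fx=5,fy=5,interpolation=cv2.INTER_CUBIC))
E
```

```text
time_s: 9.62
ee_pos: [0.4521, 0.1749, 0.0177]
eef_rot: [-179.9, -2.8, 16.8]
ft_force: [-0.9, -0.9, 3.6]
finger_gap: 0.0002
time_s: 9.88
ee_pos: [0.4522, 0.1751, 0.0135]
eef_rot: [-179.9, -2.9, 16.8]
ft_force: [-0.3, 0.6, 3.2]
finger_gap: -0.0001
[0.4522359  0.17505441 0.01351215] [-0.27865314  0.55838524  3.15933946] [ -22.7   47.5   -6.8  124.2   43.9    7.9 -143.9] [-179.9164761    -2.86611201   16.81363246]
```

View pics/s11.png

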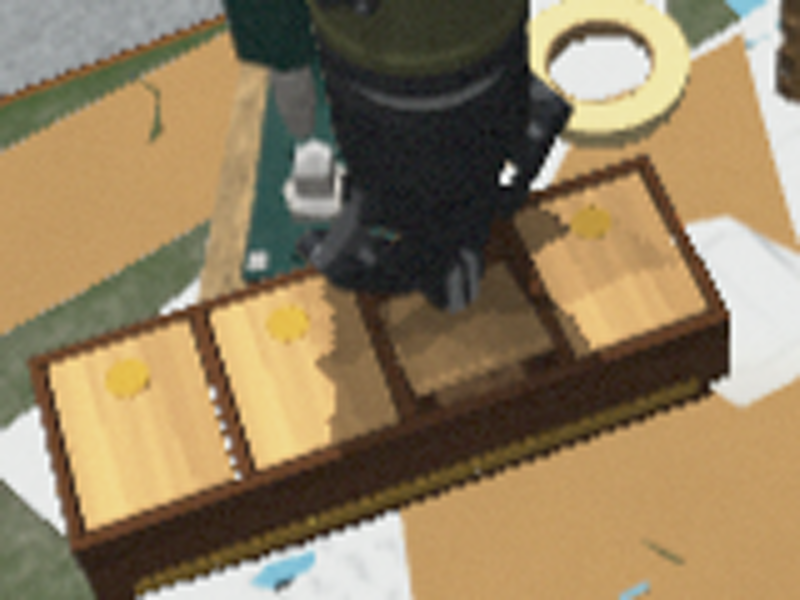

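Panel2 is clearly tipping: its near edge is up and its far part has sunk, at a steady 3 N. It is the free panel, so I'll push on to the stop, watching the joints and the force.

```bash
python3 -m inch '[[0,0,-0.35,0],[0,0,-0.35,0]]';python3 -m inch '[[0,0,-0.35,0],[0,0,-0.35,0]]'; python3 - <<'E'
from plant import r
from h import *
s=r.sense();print(s['ee_pos'],s['ft_force'],s['q'].round(1),s['eef_rot'],s['joint_torque'].round(1))
c=r.camera("scene"); 
cv2.imwrite("pics/s12.png",cv2.resize(c["color"][160:280,150:310,::-1],None,fx=5,fy=5,interpolation=cv2.INTER_CUBIC))
E
```

```text
time_s: 10.18
ee_pos: [0.453, 0.1754, 0.0061]
eef_rot: [-179.9, -2.9, 16.8]
ft_force: [0.9, 0.5, 3.0]
finger_gap: -0.0
time_s: 10.42
ee_pos: [0.4551, 0.176, -0.0008]
eef_rot: [-179.9, -3.2, 16.8]
ft_force: [4.0, -1.2, 12.1]
finger_gap: 0.0001
[ 0.45513885  0.17596014 -0.00082088] [ 3.9862479  -1.24136136 12.14393105] [ -24.4   49.2   -4.   124.3   45.1    4.9 -145.1] [-179.87621957   -3.15204014   16.76137827] [ -0.6 -41.3  -0.6   0.4  -0.1   0.4   0.1]
```

View pics/s12.png

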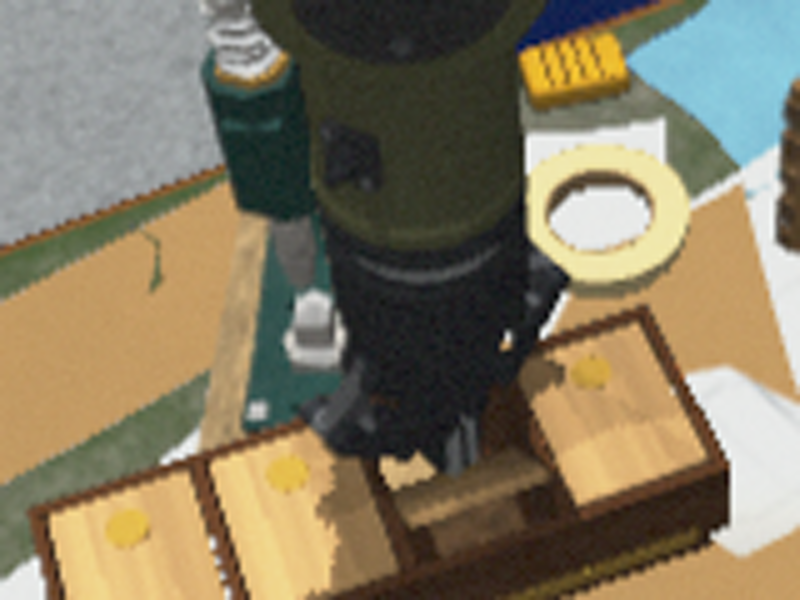

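```bash
python3 -m inch '[[-0.2,0,-0.3,0]]';python3 -m inch '[[-0.1,0,-0.25,0]]'; python3 -c "
from plant import r
s=r.sense();print(s['ee_pos'],s['ft_force'],s['q'].round(1),s['eef_rot'])"
```

```text
time_s: 10.6
ee_pos: [0.4571, 0.1766, -0.0029]
eef_rot: [-179.9, -3.5, 16.7]
ft_force: [5.1, -1.2, 16.7]
finger_gap: -0.0001
time_s: 10.72
ee_pos: [0.4592, 0.1772, -0.0045]
eef_rot: [-179.9, -3.9, 16.6]
ft_force: [2.4, -1.6, 9.9]
finger_gap: 0.0
[ 0.45919679  0.17721125 -0.00454567] [ 2.4390896  -1.61528678  9.91846975] [ -25.6   49.7   -2.1  124.4   46.6    3.  -146.8] [-179.85854968   -3.85547348   16.59263654]
```

Joint 6 is at 3.0°, close to its 2.42° limit, and the tool is being pushed outward. I'll lift, check the tilt, and come back with the tool more upright.

```bash
python3 -m inch '[[0,0,1,0],[0,0,3,0],[0,0,4,0]]'; python3 -m inch '[[0,0,6,4],[0,0,6,4],[0,0,0,0]]'; python3 - <<'E'
from plant import r
from h import *
s=r.sense();print(s['ee_pos'],s['ft_force'],s['q'].round(1),s['eef_rot'])
c=r.camera("scene"); 
cv2.imwrite("pics/s13.png",cv2.resize(c["color"][190:310,150:310,::-1],None,fx=5,fy=5,interpolation=cv2.INTER_CUBIC))
E
```

```text
time_s: 11.1
ee_pos: [0.4558, 0.1756, 0.0749]
eef_rot: [179.9, -3.4, 16.8]
ft_force: [1.1, 0.8, -0.4]
finger_gap: -0.0001
time_s: 11.48
ee_pos: [0.4539, 0.1748, 0.201]
eef_rot: [179.9, -3.3, 25.1]
ft_force: [1.4, -0.0, -0.1]
finger_gap: 0.0004
[0.45394995 0.17482761 0.20097169] [ 1.36764733 -0.04728196 -0.05839324] [  -2.    30.5  -37.8  114.9   29.7   40.6 -123. ] [179.89102554  -3.31673729  25.12919616]
```

View pics/s13.png

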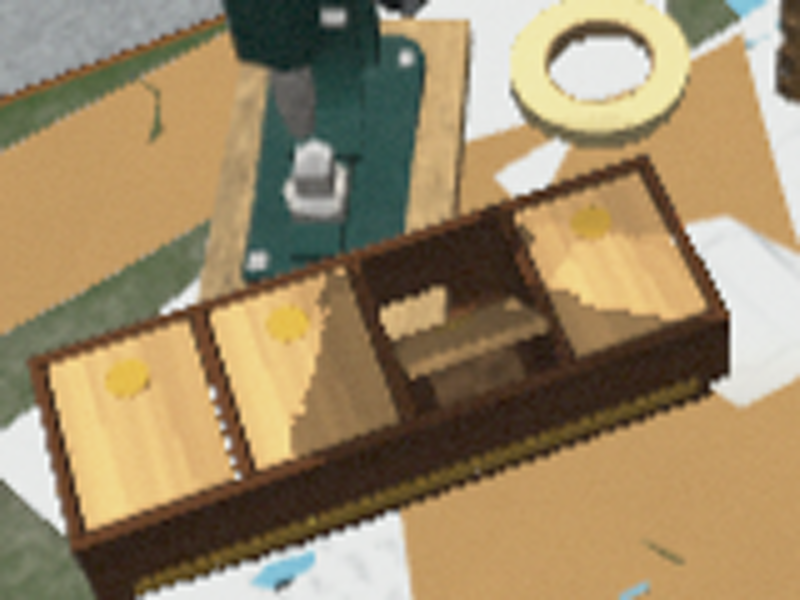

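```bash
cat > tilt.py <<'E'
from plant import r
from h import *
import sys
c=r.camera("scene")
ex=np.array([.9955,-.0946,0]);ey=np.array([.0946,.9955,0]);pin=np.array([.4187,.1785,.0645-.003])
u0,v0=205,225
im=cv2.resize(c["color"][v0:v0+60,u0:u0+75,::-1],None,fx=10,fy=10,interpolation=cv2.INTER_CUBIC)
cv2.imwrite(f"pics/{sys.argv[1]}a.png",im)
for th,col in ((.65,(0,0,255)),(.75,(0,255,255)),(.85,(0,255,0))):
    for s in (-.03,.03):
        for a,h in ((-.026,.003),(-.026,-.003)):
            P=pin+ex*(a*np.cos(th)+h*np.sin(th))+ey*s+np.array([0,0,-a*np.sin(th)+h*np.cos(th)])
            p=(proj(c,P)-[u0,v0]+.5)*10; print(th,s,h,p.round()); cv2.circle(im,tuple(p.astype(int)),4,col,-1)
cv2.imwrite(f"pics/{sys.argv[1]}.png",im)
E
python3 tilt.py tl1
```

```text
0.65 -0.03 0.003 [552. 310.]
0.65 -0.03 -0.003 [560. 336.]
0.65 0.03 0.003 [271. 408.]
0.65 0.03 -0.003 [279. 435.]
0.75 -0.03 0.003 [548. 297.]
0.75 -0.03 -0.003 [557. 325.]
0.75 0.03 0.003 [267. 396.]
0.75 0.03 -0.003 [276. 423.]
0.85 -0.03 0.003 [545. 285.]
0.85 -0.03 -0.003 [553. 313.]
0.85 0.03 0.003 [263. 383.]
0.85 0.03 -0.003 [272. 412.]
```

View pics/tl1.png

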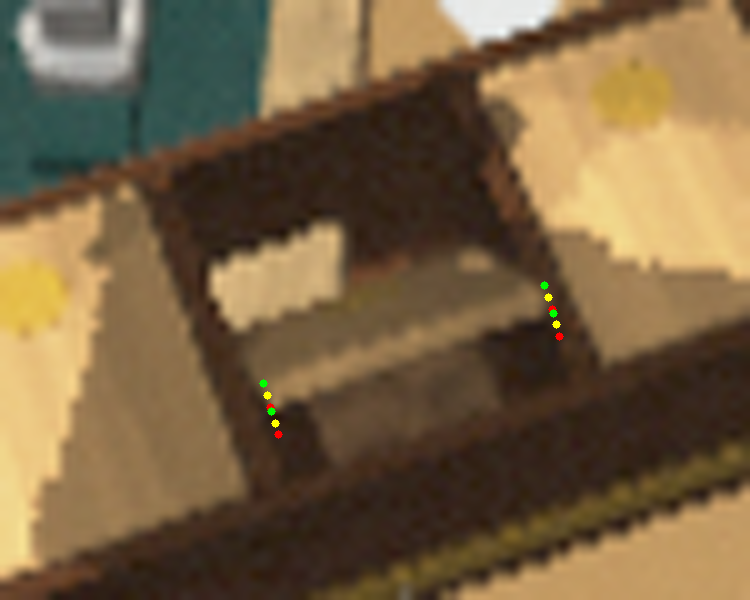

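The tilt picture puts the panel's near edge on the 0.85 rad prediction, with bottom corners seen at about (272,405) and (545,315). That means it is at or very near its stop. I'll do one firm second push to be sure.

```bash
python3 -m inch '[[0.1,0,-4,0],[0,0,-4,0],[0,0,-4,0],[0,0,-3,0],[0,0,0,0]]'; python3 -c "
from plant import r
s=r.sense();print(s['ee_pos'],s['ft_force'],s['q'].round(1),s['eef_rot'])"
```

```text
time_s: 12.2
ee_pos: [0.4453, 0.1684, 0.037]
eef_rot: [179.7, -1.9, 25.2]
ft_force: [-0.2, -0.2, -0.1]
finger_gap: -0.0001
[0.44526224 0.16836041 0.03703438] [-0.16126812 -0.24248539 -0.05917079] [ -16.    45.1  -17.   123.9   50.5   16.1 -142. ] [179.6684214   -1.88156817  25.17269366]
```

```bash
python3 -m inch '[[0.8,0.7,-0.5,0],[0.1,0.1,-0.8,0],[0,0,-0.6,0],[0,0,-0.6,0]]';python3 -c "
from plant import r
s=r.sense();print(s['ee_pos'],s['ft_force'],s['q'].round(1),s['eef_rot'])"
```

```text
time_s: 12.7
ee_pos: [0.4559, 0.1776, 0.0124]
eef_rot: [179.7, -2.0, 25.1]
ft_force: [0.3, -0.1, -0.2]
finger_gap: 0.0003
[0.45588432 0.17761087 0.01240495] [ 0.28371795 -0.1483816  -0.15963869] [ -18.4   48.1  -14.   122.4   52.5   13.5 -144. ] [179.72118153  -2.04065883  25.1280593 ]
```

```bash
python3 -m inch '[[-0.2,-0.1,-0.5,0],[0,0,-0.5,0]]';python3 -m inch '[[0,0,-0.3,0]]';python3 -m inch '[[0,0,-0.3,0]]';python3 -m inch '[[0,0,-0.3,0]]';python3 -c "
from plant import r
s=r.sense();print(s['ee_pos'],s['ft_force'],s['q'].round(1),s['eef_rot'])"
```

```text
time_s: 12.95
ee_pos: [0.4537, 0.1762, 0.002]
eef_rot: [179.7, -2.0, 25.1]
ft_force: [0.3, 0.5, -0.1]
finger_gap: 0.0001
time_s: 13.08
ee_pos: [0.4548, 0.1766, -0.0008]
eef_rot: [179.7, -2.2, 25.1]
ft_force: [2.1, -0.0, 9.1]
finger_gap: -0.0003
time_s: 13.2
ee_pos: [0.457, 0.177, -0.0031]
eef_rot: [179.6, -2.4, 25.1]
ft_force: [2.3, -0.9, 10.5]
finger_gap: 0.0003
time_s: 13.32
ee_pos: [0.4592, 0.1775, -0.0052]
eef_rot: [179.6, -2.6, 25.0]
ft_force: [2.6, -0.5, 8.3]
finger_gap: -0.0001
[ 0.45921088  0.17753648 -0.00522378] [ 2.57699211 -0.50655926  8.30060987] [ -21.7   49.9   -8.4  122.9   54.8    8.5 -146.3] [179.61490877  -2.62176193  25.04941775]
```

```bash
python3 -m inch '[[-0.4,-0.1,-0.3,0]]';python3 -m inch '[[-0.4,-0.1,-0.2,0]]';python3 -c "
from plant import r
s=r.sense();print(s['ee_pos'],s['ft_force'],s['q'].round(1),s['eef_rot'])"
```

```text
time_s: 13.45
ee_pos: [0.4598, 0.1779, -0.0066]
eef_rot: [179.6, -3.1, 25.0]
ft_force: [5.8, 0.3, 22.3]
finger_gap: -0.0001
time_s: 13.58
ee_pos: [0.4606, 0.1781, -0.0067]
eef_rot: [179.6, -3.6, 24.9]
ft_force: [4.6, -0.5, 16.9]
finger_gap: -0.0002
[ 0.46061754  0.17809396 -0.00669307] [ 4.64295332 -0.53047603 16.89864332] [ -24.3   50.    -4.3  123.9   55.9    4.6 -147.8] [179.55691244  -3.62410368  24.89010241]
```

It held at 22 N without going further, which is the stop. I'll lift straight up and check.

```bash
python3 -m inch '[[0,0,1,0],[0,0,3,0],[0,0,4,0],[0,0,5,2],[0,0,5,2],[0,0,5,0],[0,0,0,0]]'; python3 tilt.py tl2 >/dev/null; python3 - <<'E'
from plant import r
from h import *
s=r.sense();print(s['ee_pos'],s['ft_force'],s['q'].round(1))
c=r.camera("scene"); cv2.imwrite("pics/s14.png",c["color"][:,:,::-1])
E
```

```text
time_s: 14.45
ee_pos: [0.4608, 0.1775, 0.2303]
eef_rot: [179.4, -3.7, 29.1]
ft_force: [0.3, -0.3, 0.6]
finger_gap: 0.0
[0.45956992 0.17609866 0.22831699] [-0.26184459  0.10667965 -0.93575724] [   1.1   29.4  -42.5  112.    29.3   45.8 -118.6]
```

View pics/tl2.png

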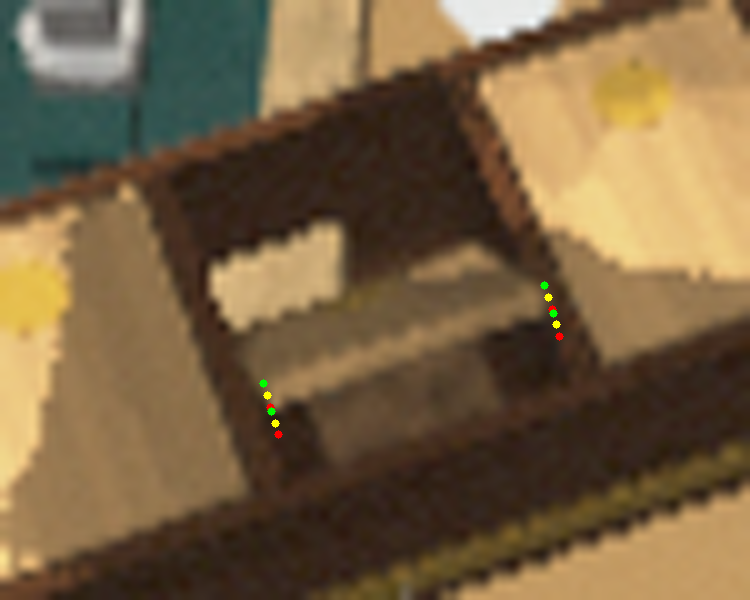

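View pics/s14.png

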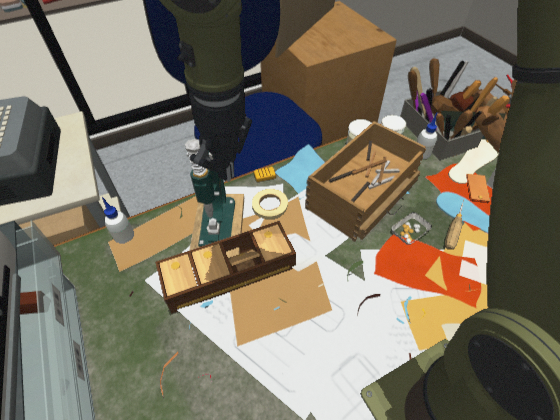

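The panel looks the same before and after the firm push, on the 0.85 rad marks. The bottle at (117,225), tape at (270,203), tray at (411,228) and wax at (264,173) are where they were. I'll move a little away from the press and hand in.

```bash
python3 -m inch '[[-0.5,-4,0,0],[0,-4,0,0],[0,0,0,0],[0,0,0,0]]'; python3 - <<'E'
from plant import r
s=r.sense();print(s['ee_pos'],s['ft_force'],abs(s['joint_velocities']).max())
print(r.close_job())
E
```

```text
time_s: 15.05
ee_pos: [0.4493, 0.0922, 0.2208]
eef_rot: [179.5, -2.6, 29.2]
ft_force: [0.2, -0.0, 0.1]
finger_gap: -0.0003
[0.44928051 0.09222005 0.22079878] [ 0.22360774 -0.02164066  0.08976248] 1.3335126627570186
the job is handed in; nothing more can be done
None
```

The free panel is panel2, third from the left. It is pushed down to its stop and left open, and the job was handed in at about 15 s.

- **Finding it:** I pressed panel3 (rightmost) first and it held rigid. Panel2 then gave at about 2–3 N and tipped. I did not need to press panel0 or panel1.
- **Stop reached:** A second push met resistance at the same depth and did not sink further at 22 N. In the scene image the panel's raised near edge lies on the 0.85 rad prediction, to about 0.05 rad, and looked the same before and after that push.
- **Bystanders:** Bottle, tape, tray and wax look unmoved in the last scene view. The wrist force read about 0 at hand-in, with the tool lifted clear.

**Checks that disagreed or went less well:**
- **TCP height:** The reported height was about 39 mm below the true fingertip, judged from the images and the first contact. I set depths by contact force instead.
- **Panel3 press too hard:** It peaked at 64 N because I used 3 mm steps. That is more than the light press asked for, though under the 120 N wrist limit, and it was the fingertips that pressed.
- **Joint 6:** It came within about 0.2° of its lower limit during the panel3 press, reading 2.6° against 2.42°.

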